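# Unscrew the left-hand hold-down knob of a tape unwinder and park it

### The job

The roll on the tape unwinder is to be changed, so take off its black hold-down knob: the thread is left-hand, so turn the knob clockwise (seen from above) and let it climb its thread without forcing it up, down or sideways, until its engraved white line points the same way as the red mark on the deck. Only then lift it off, lower it gently over the pin of the parking stand until its flange sits fully down, upright, and let go. Leave the tape roll on the unwinder and the things around as they are.

Things in the scene. Friction and masses are not known exactly. Their poses are not given: they have to be found in the camera images.
- unwinder: Fixed tape unwinder: round grey deck, radius 66 mm, 20 high, with a sprung platen, a hub and an upright threaded steel spindle on its axis. Origin: centre of the deck's underside, z up. The red mark (14 x 8 mm) is on the deck top, and down its edge, towards the unwinder's own -x, 49 to 63 mm from the axis. More than 30 N between knob and unwinder damages the thread.
- spindle_top (a point): Centre of the spindle's top, 96.5 above the table. Spindle 28 across, left-hand thread. Turned clockwise the knob climbs several mm (steepness not known: let the felt force guide the rise), with 1 to 2 mm of play each way, and is free shortly before its line reaches the red mark. The platen spring pushes it up with 3 to 8 N at first, easing to nothing. Left alone, the knob hardly turns.
- knob: Loose black knob, 59 mm high, about 120 g, z up. Origin: centre of its flat underside, at first about 77 above the table on the spindle axis. Flange radius 36, 6 thick; hub radius 21 up to 26; grip bar above. Bore underneath 32 wide, 22 deep, with two lugs (22 between them). At the mark its yaw equals the unwinder's; at the start it is 2.57 to 2.93 rad more.
- knob_grip (a point): Middle of the knob's grip bar, on its axis, 45 above its underside. The bar is 24 wide (along the knob's x), 60 long (along its y) and stands from 26 to 59 above the underside.
- knob_line (a point): Outer end of the engraved white line on the knob's flange, 34 mm from the axis towards the knob's own -x, 6 above its underside. A short white line on the bar's top lies the same way. The line should point the way of the red mark, within 0.3 rad.
- stand: Fixed grey parking stand, radius 44, 24 high, with an upright steel pin on its axis, 18 mm across with a tapered tip, 18 tall (top 42 above the table). Origin: centre of its underside. The knob goes over the pin with 2 mm of play all round (any yaw) until its flange rests on the round rubber seat; never press it on with more than 25 N.
- stand_seat (a point): Centre of the stand's seat, at the foot of the pin, 24 above the table: the knob's origin comes here.
- tape_roll: Loose brown tape roll, outer radius 46, 51 high, lying flat round the hub of the unwinder under the knob's flange. Origin: centre of its underside, at the start 26 above the table; it rises 5 mm on its spring as the knob is taken off. It stays on the unwinder.
- carton: Bystander: small navy and white medicine carton, 45 x 61 x 75 high. Origin: centre of its underside.
- stapler: Bystander: green stapler, 125 x 30 x 55 high, long along its x. Origin: centre of its underside.
- ointment: Bystander: white and orange ointment carton lying down, 99 (x) x 31 (y) x 26 high. Origin: centre of its underside.
Things that resemble listed ones, but are neither listed nor needed, are in the scene too. Leave any orange look-alike of the stand alone. What is shaped like the knob but purple is not meant.

How it is judged (in metres and radians):
On the way, in this order (a step that is already met when the one before it is completed fails the run):
1. the knob has been turned until its line points the way of the red mark (within 0.3 rad), still down on the spindle (angle between the x axis of knob and the x axis of unwinder, either way round below 0.3 rad and x of knob_line in the frame of unwinder below -0.02 m and z of knob in the frame of unwinder below 0.092 m and horizontal distance between knob and unwinder below 0.006 m), for 0.2 s.
2. the knob is lifted clear of the spindle (z of knob in the frame of unwinder above 0.105 m), for 0.1 s.
At the end, for the whole second after the job is handed in: The knob stands on the parking stand at rest, over the pin (axis within 6 mm), its underside within 3 mm of the seat, upright within 0.08 rad; the tape roll still lies flat on the unwinder, within 12 mm of its axis (horizontal distance between knob and stand_seat below 0.006 m and z of knob in the frame of stand between 0.021 and 0.027 m and angle between each of knob, tape_roll's own z axis and vertical below 0.08 rad and linear speed of knob below 0.02 m/s and horizontal distance between tape_roll and unwinder below 0.012 m and z of tape_roll in the frame of unwinder below 0.036 m); the robot touches nothing.
It fails at once if more than 30 N between the knob and the unwinder (contact force between knob and unwinder above 30 N).
It fails at once if the knob pressed on the parking stand with more than 25 N (contact force between knob and stand above 25 N).
It fails at once if the tape roll lifted off the unwinder (z of tape_roll in the frame of unwinder above 0.045 m).
It fails at once if the carton, stapler or ointment carton moved more than 20 mm (distance of any of carton, stapler, ointment from where it was at the start of the episode above 0.02 m).
It also fails if it takes over 72 s, if anything falls off the work surface, if the arm or the gripper's body presses on something with over 40 N, if the wrist force passes 120 N, or if a joint passes its speed limit or range.

### The arm

A 6-joint arm with a two-finger parallel gripper is mounted at the origin on the work surface; the furniture and walls round the work are solid. World frame = base frame: x ahead of the robot, y to its left, z up, the work surface at z = 0. Lengths are in mm, angles in rad, forces in N, time in s.
With the tool pointing down it reaches from about 350 to 975 mm from the base axis. Payload 7.1 kg.
Tool frame: the origin (TCP) lies midway between the tips of the shut fingers; the grasp point (between the pads) lies 19 mm behind it (ctrl.grip_depth is the distance from the TCP to the grasp point, in mm); z points along the fingers, y is the line along which they close (so a half turn about z gives the same grasp; the last joint's range is limited). The gripper opens to 88 mm and grips with 3 to 60 N. Pads are 20 mm wide; open, the fingers measure 115 mm over their backs; the gripper's body (75 mm by 178 mm) begins 61 mm behind the grasp point.
Start: joints at [-1.343, 0.423, 1.63, -0, 1.089, -0.019], TCP at [152.708, -606.04, 222.675] pointing down, gripper open.
Joint ranges: [-3, 3], [-0.9, 2.11], [0.09, 2.58], [-1.31, 4.45], [0.11, 2.69], [-2.54, 2.54]. Speed limits (rad/s): [2.39, 2.39, 3.01, 3.14, 3.14, 3.14].

### API

Orientations are given as a rotation vector (axis times angle).
In Python, from workcell import ctrl, cams gives the robot as it stands.
- The arm moves only by the tool move_arm, never from a script. Its argument "steps" is a list of rows, each a list of 3 entries, a list of its own where there are three numbers: the shift along the tool's x, y, z in units of 25 mm (1.0 is 25 mm), then the turn about the tool's z in units of 5 degrees (1.0 is 5 degrees), then the closure, from 0 (fully open) to 1 (shut). A call has 1 to 20 rows; each row shifts and turns the commanded pose from where the row before left it, along the tool's axes as they then stand; what a row does not reach is not made up. A row lasts 1/12 s, in which the tool goes at most 41.7 mm and 7.16 degrees, less where a joint would pass 70% of its speed; a pose out of reach is approached as far as the arm can. A call is refused whole if a number of a shift passes 1 or a number of a turn 1, either way. A call with a gripper value outside its range is refused whole. The fingers move at their own pace and stop on an object; the grip force is fixed at half the most. Time passes only in rows, so rows that do not move let the fingers close. It gives the time, the measured TCP pose, the force, the opening and the grip force at its end, in the units of the state.
- ctrl.get_obs(): the state, without advancing time (a new reading comes with each control period).
- cams.get_image(name): name is "side" or "top" or "wrist"; returns a dict with "image" (480x640x3 uint8, red, green, blue), "camera_matrix" (3x3 intrinsics, pixels), "xyz" and "rotation" of the camera in the world; the wrist camera has in their place "mount" (4x4, takes a point from camera to tool coordinates, whose origin is the TCP and whose axes are the flange's). Camera axes: x right, y down, z forward; pixel columns grow to the right and rows downward; lengths in mm; the calibration is good to about 2 mm. A picture is of the moment at which its call begins: read the wrist's pose just before it. There is no depth.
- ctrl.close_job(): hands the job in; it is judged then, once.
Trained networks look in the newest picture that a camera, given by its name, has taken for a name from the list of things; names that differ only in an ending like _2 or _b are one class to them, and where a whole thing is asked for, a point or a joint stands for the part that bears it (a point fixed in the world has none). Each returns a list of dicts, best first, with "p" (0 to 1); they miss things now and then, are a little off and sometimes report something else, mostly with a low value. They report only what shows in the picture. A call takes as long as a camera call. They do not tell look-alikes from the thing itself.
- cams.boxes_of(camera, thing): "rect" ([centre column, centre row, width, height] in pixels, round what is visible of it).
- cams.cut_out(camera, thing): "pixels" (480x640 bool, what is visible of it) and "rect" ([centre column, centre row, width, height] in pixels, round what is visible of it).
The state is a dict: "t": time; "qpos": joint angles; "qvel": joint speeds; "joint_torque": joint torques, N m; "ee_pos": TCP position; "orientation": TCP orientation; "ft_force": force on the tool from outside, world axes, zero at the start; "moment": the same for the moment, N m; "width": finger opening in mm; "grasp_force": force on a finger pad.
Only numpy, scipy, OpenCV 4.12 (cv2) and the standard library are available. Lean on these libraries where they do the work, as an engineer would, in place of code of your own. Each camera call takes 0.05 s, during which the arm holds its last target. There are 200 camera calls.

## Working session

There is one attempt and no reset: what is moved stays moved. The work goes in short steps, Python scripts to look and compute and a tool call to move; the robot and the scene stay as the last step left them, time stands still between calls to the robot, and variables do not carry over. Pictures are saved under pics/ and viewed, at most 12 in all, crops included, and the job is handed in when it is done.

Besides the shell and the picture viewer there is one more tool, called as name(argument=value, ...), one argument or row to a line, values as JSON. move_arm: Moves the arm, as the interface text tells. Its arguments: {"type":"object","properties":{"steps":{"type":"array"}},"required":["steps"]}

```bash
ls; mkdir -p pics
python3 - <<'E'
from workcell import ctrl,cams
import cv2,numpy as np
o=ctrl.get_obs();print(o['t'],o['ee_pos'],o['orientation'],o['ft_force'],o['width'])
ims=[]
for c in ['top','side']:
    d=cams.get_image(c);ims.append(d['image']);print(c,d['camera_matrix'].tolist(),d['xyz'],np.round(d['rotation'],4).tolist())
    for n in ['unwinder','knob','stand','tape_roll','carton','stapler','ointment']:
        print(n,[(round(b['p'],2),np.round(b['rect']).tolist()) for b in cams.boxes_of(c,n)][:4])
    cv2.imwrite(f'pics/{c}0.png',d['image'][:,:,::-1])
E
```

```text
pics
0.0 [ 152.59081461 -605.51651143  221.90929027] [-3.11620558e+00 -3.86454612e-01  2.19943037e-04] [ 0.82097844 -0.53581906 -0.09602692] 87.94507242792788
top [[550.5882216317109, 0.0, 315.73919202316796], [0.0, 550.5882216317109, 233.5972639891642], [0.0, 0.0, 1.0]] [ 402.16533095   23.57267766 1136.70496356] [-2.2141, 2.1664, -0.0735]
unwinder [(0.97, [324.0, 237.0, 67.0, 61.0]), (0.44, [322.0, 233.0, 36.0, 40.0])]
knob [(0.86, [392.0, 199.0, 35.0, 35.0]), (0.7, [440.0, 239.0, 45.0, 35.0]), (0.66, [322.0, 232.0, 38.0, 41.0])]
stand [(0.87, [180.0, 314.0, 41.0, 44.0]), (0.69, [210.0, 235.0, 43.0, 44.0])]
tape_roll [(0.9, [324.0, 231.0, 44.0, 44.0])]
carton [(0.85, [441.0, 238.0, 41.0, 36.0]), (0.4, [457.0, 159.0, 68.0, 16.0])]
stapler [(0.61, [454.0, 160.0, 67.0, 16.0])]
ointment [(0.69, [351.0, 144.0, 52.0, 18.0]), (0.55, [324.0, 235.0, 66.0, 66.0])]
side [[445.3758010682676, 0.0, 317.2137108613187], [0.0, 445.3758010682676, 245.3987027046626], [0.0, 0.0, 1.0]] [228.16188488 913.10175168 640.96201349] [-0.3523, 2.581, -1.4958]
unwinder [(0.86, [321.0, 280.0, 50.0, 32.0])]
knob [(0.67, [322.0, 246.0, 30.0, 30.0]), (0.51, [303.0, 241.0, 14.0, 25.0])]
stand [(0.87, [297.0, 340.0, 47.0, 36.0]), (0.73, [368.0, 373.0, 44.0, 37.0])]
tape_roll [(0.85, [321.0, 266.0, 34.0, 36.0])]
carton [(0.73, [343.0, 226.0, 28.0, 34.0]), (0.61, [322.0, 246.0, 30.0, 33.0]), (0.5, [295.0, 342.0, 46.0, 32.0]), (0.49, [320.0, 280.0, 51.0, 32.0])]
stapler []
ointment [(0.72, [259.0, 257.0, 25.0, 26.0]), (0.65, [296.0, 340.0, 38.0, 35.0])]
```

Run:
```python
import cv2
a=cv2.imread('pics/top0.png')[120:345,140:500];cv2.imwrite('pics/topc.png',cv2.resize(a,None,fx=2.2,fy=2.2,interpolation=cv2.INTER_CUBIC))
a=cv2.imread('pics/side0.png')[190:410,230:430];cv2.imwrite('pics/sidec.png',cv2.resize(a,None,fx=2.7,fy=2.7,interpolation=cv2.INTER_CUBIC))
```

```text
(no output)
```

View pics/topc.png

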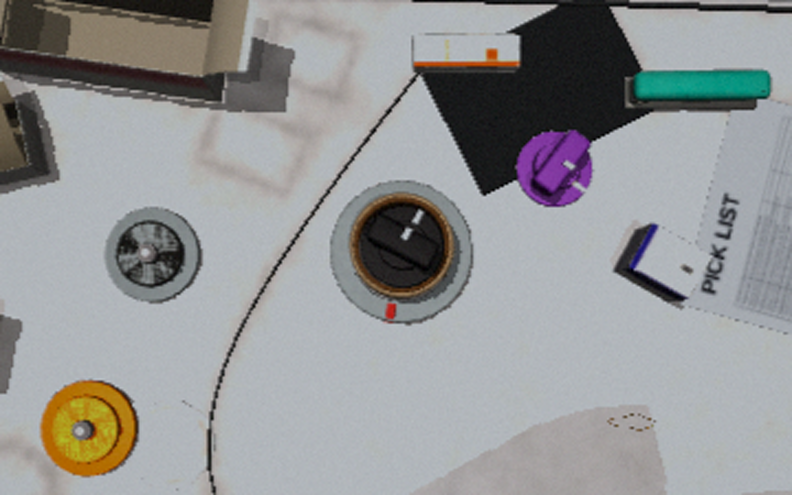

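View pics/sidec.png

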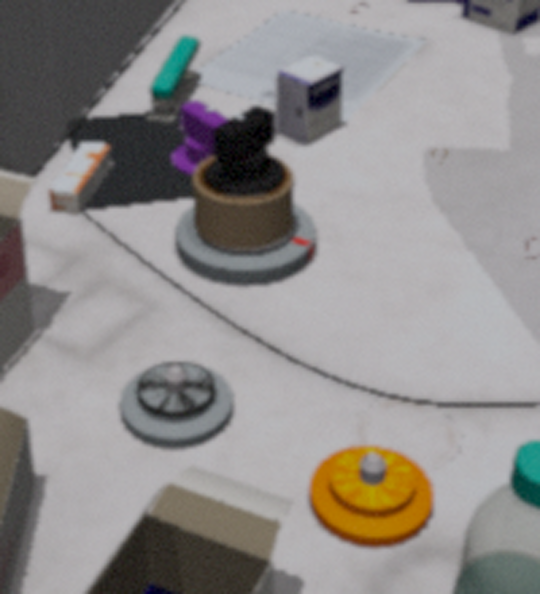

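The candidates for the knob in the top image are the black knob on the unwinder at about (323,230), which is the target, and the purple look-alike at about (393,196). The grey stand is at about (209,235), and its orange look-alike at (180,314). The red mark is at about (318,262), pointing towards image-down (world -x). The white line on the knob is up-right, at about (328,222).

```bash
cat > h.py <<'E'
from workcell import ctrl,cams
import cv2,numpy as np
from scipy.spatial.transform import Rotation as R
def cam(name):
    o=ctrl.get_obs(); d=cams.get_image(name); K=d['camera_matrix']
    if name=='wrist':
        T=np.eye(4);T[:3,:3]=R.from_rotvec(o['orientation']).as_matrix();T[:3,3]=o['ee_pos'];T=T@d['mount']
        return d['image'],K,T[:3,3],T[:3,:3]
    return d['image'],K,np.array(d['xyz']),R.from_rotvec(d['rotation']).as_matrix()
def onz(px,K,p,Rm,z):
    px=np.atleast_2d(px).astype(float)
    r=np.c_[px,np.ones(len(px))]@np.linalg.inv(K).T@Rm.T
    return p+r*((z-p[2])/r[:,2:])
def proj(X,K,p,Rm):
    c=(np.atleast_2d(X)-p)@Rm; u=c@K.T; return u[:,:2]/u[:,2:]
E
python3 - <<'E'
from h import *
im,K,p,Rm=cam('top')
for n,z in [('unwinder',20),('stand',24),('tape_roll',77),('knob',83)]:
    for b in cams.cut_out('top',n)[:4]:
        m=b['pixels'].astype(np.uint8);c=max(cv2.findContours(m,0,1)[0],key=cv2.contourArea)[:,0]
        w=onz(c,K,p,Rm,z)[:,:2].astype(np.float32)
        (x,y),r=cv2.minEnclosingCircle(w);print(n,b['p'],round(x),round(y),round(r,1),im[m>0].mean(0).round())
hsv=cv2.cvtColor(im,cv2.COLOR_RGB2HSV)
red=((hsv[...,0]<6)|(hsv[...,0]>174))&(hsv[...,1]>150)&(hsv[...,2]>90)
ys,xs=np.nonzero(red);k=(abs(xs-318)<15)&(abs(ys-262)<15);print('red',onz([xs[k].mean(),ys[k].mean()],K,p,Rm,20),k.sum())
E
```

```text
unwinder 0.87 475 8 67.2 [126. 128. 128.]
stand 0.94 307 290 45.0 [167. 122.  25.]
stand 0.91 465 239 44.3 [100. 104. 104.]
tape_roll 0.63 476 10 47.7 [82. 63. 43.]
knob 0.91 474 8 35.5 [34. 32. 32.]
knob 0.85 546 -125 36.6 [108.  51. 134.]
red [[418.71235412  16.50142802  20.        ]] 25
```

move_arm(
  steps=[
    [[0.5, -0.5, -0.6], 0, 0],
    [[0.8, -0.9, -0.6], 0, 0],
    [[0.8, -0.9, -0.6], 0, 0],
    [[0.8, -0.9, -0.6], 0, 0],
    [[0.8, -0.9, -0.6], 0, 0],
    [[0.8, -0.9, 0], 0, 0],
    [[0.8, -0.9, 0], 0, 0],
    [[0.8, -0.9, 0], 0, 0],
    [[0.8, -0.9, 0], 0, 0],
    [[0.8, -0.9, 0], 0, 0],
    [[0.8, -0.9, 0], 0, 0],
    [[0.8, -0.9, 0], 0, 0],
    [[0.8, -0.9, 0], 0, 0],
    [[0.8, -0.9, 0], 0, 0],
    [[0.8, -0.9, 0], 0, 0],
    [[0.8, -0.9, 0], 0, 0],
    [[0.8, -0.9, 0], 0, 0],
    [[0.8, -0.9, 0], 0, 0],
    [[0.8, -0.9, 0], 0, 0],
    [[0.8, -0.9, 0], 0, 0],
  ],
)

```text
t: 2.72
ee_pos: [426.3, -82.0, 298.0]
orientation: [3.117, 0.387, 0.001]
ft_force: [0.7, -0.9, 0.6]
width: 87.7
grasp_force: 0.0
```

move_arm(
  steps=[
    [[0, 0, 0], -1, 0],
    [[0, 0, 0], -1, 0],
    [[0, 0, 0], -1, 0],
    [[0, 0, 0], -1, 0],
    [[0, 0, 0], -1, 0],
    [[0, 0, 0], -1, 0],
    [[0, 0, 0], -1, 0],
    [[0, 0, 0], -1, 0],
    [[0, 0, 0], -1, 0],
    [[0, 0, 0], -1, 0],
    [[0, 0, 0], -1, 0],
    [[0, 0, 0], -1, 0],
    [[0, 0, 0], -1, 0],
    [[0, 0, 0], -1, 0],
    [[0, 0, 0], -1, 0],
    [[0, 0, 0], -1, 0],
    [[0, 0, 0], -1, 0],
    [[0, 0, 0], -1, 0],
    [[0, 0, 0], -1, 0],
    [[0, 0, 0], -1, 0],
  ],
)

```text
t: 4.38
ee_pos: [425.8, -83.5, 297.8]
orientation: [1.702, 2.64, 0.0]
ft_force: [0.1, -0.2, -0.1]
width: 87.7
grasp_force: 0.0
```

Run:
```python
from h import *
o=ctrl.get_obs();print(o['qpos'].round(3),o['orientation'],o['ee_pos'])
im,K,p,Rm=cam('wrist');print(K,p,Rm.round(3));print(proj([[475,9,20],[475,9,136],[465,239,24]],K,p,Rm))
cv2.imwrite('pics/w1.png',im[:,:,::-1])
```

```text
[-0.221  0.039  1.95  -0.     1.153 -0.647] [1.70197008e+00 2.64031693e+00 1.45506206e-04] [425.81604358 -83.48386297 297.81319203]
[[333.10831098   0.         321.28324978]
 [  0.         333.10831098 236.65577998]
 [  0.           0.           1.        ]] [393.07697104 -11.66262846 461.76940191] [[ 0.911  0.395  0.118]
 [ 0.412 -0.874 -0.259]
 [ 0.001  0.285 -0.959]]
[[385.80378669 149.90598537]
 [408.54841758 154.16295179]
 [475.81830374 -52.36690397]]
```

View pics/w1.png

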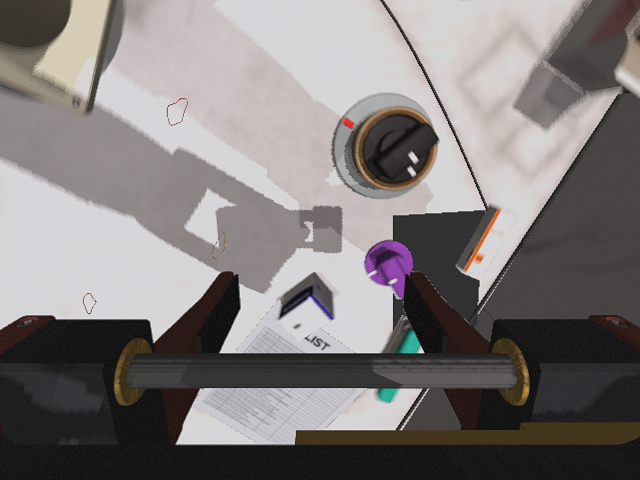

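Run:
```python
from h import *
im,K,p,Rm=cam('wrist')
hsv=cv2.cvtColor(im,cv2.COLOR_RGB2HSV)
red=((hsv[...,0]<6)|(hsv[...,0]>174))&(hsv[...,1]>120)&(hsv[...,2]>90)
ys,xs=np.nonzero(red);k=(abs(xs-348)<15)&(abs(ys-123)<15);print('red',onz([xs[k].mean(),ys[k].mean()],K,p,Rm,20),k.sum())
w=((hsv[...,1]<60)&(hsv[...,2]>150)).astype(np.uint8);w[:135]=0;w[185:]=0;w[:,:385]=0;w[:,428:]=0
n,l,s,c=cv2.connectedComponentsWithStats(w)
for i in range(1,n):
    if s[i,4]>8: print(s[i],c[i],onz(c[i],K,p,Rm,136),onz(c[i],K,p,Rm,83))
for nme,z in [('unwinder',20),('tape_roll',77),('knob',83)]:
    for b in cams.cut_out('wrist',nme)[:2]:
        m=b['pixels'].astype(np.uint8);q=max(cv2.findContours(m,0,1)[0],key=cv2.contourArea)[:,0]
        wq=onz(q,K,p,Rm,z)[:,:2].astype(np.float32)
        (x,y),r=cv2.minEnclosingCircle(wq);print(nme,b['p'],x,y,r)
a=cv2.resize(im[85:205,310:460],None,fx=5,fy=5,interpolation=cv2.INTER_CUBIC);cv2.imwrite('pics/w1c.png',a[:,:,::-1])
```

```text
red [[417.22076218  18.94199375  20.        ]] 80
[410 154   9  11  57] [414.07017544 158.80701754] [[481.3360203    7.67008026 136.        ]] [[495.76041489  10.84138742  83.        ]]
[408 169   9   9  43] [411.86046512 172.8372093 ] [[485.85289732  -4.79238447 136.        ]] [[501.01220836  -3.64877704  83.        ]]
[420 176   8   9  37] [424.72972973 181.51351351] [[501.2872645   -6.87993954 136.        ]] [[518.9578173   -6.07598682  83.        ]]
unwinder 0.7 471.83734130859375 10.194345474243164 65.87467193603516
tape_roll 0.88 474.26336669921875 9.474637031555176 48.9013557434082
knob 0.94 533.4049682617188 -119.45364379882812 40.410400390625
knob 0.67 477.77581787109375 14.081384658813477 41.912899017333984
```

View pics/w1c.png

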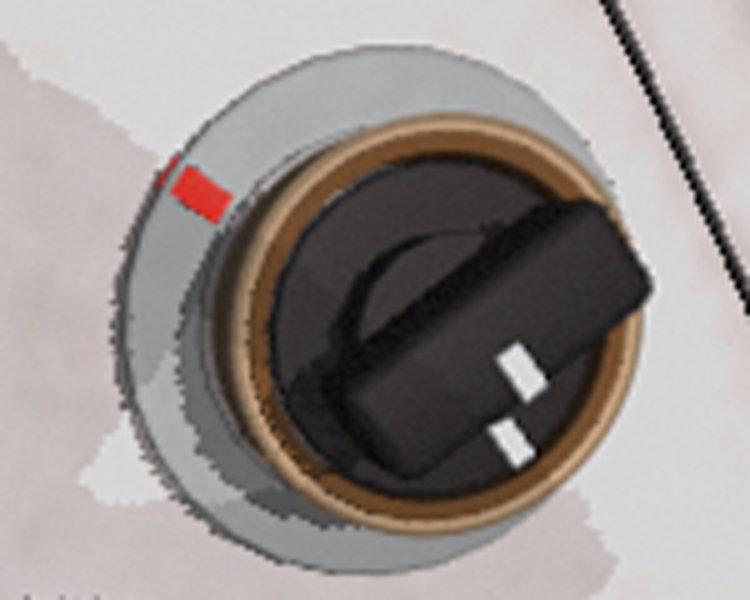

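move_arm(
  steps=[
    [[0.65, 0.82, 0.6], 0, 0],
    [[0.65, 0.82, 0.7], 0, 0],
    [[0.65, 0.82, 0.7], 0, 0],
    [[0.64, 0.81, 0.7], 0, 0],
    [[0, 0, 0], 1, 0],
    [[0, 0, 0], 1, 0],
    [[0, 0, 0], 1, 0],
    [[0, 0, 0], 1, 0],
    [[0, 0, 0], 1, 0],
    [[0, 0, 0], 1, 0],
    [[0, 0, 0], 1, 0],
    [[0, 0, 0], 1, 0],
    [[0, 0, 0], 1, 0],
    [[0, 0, 0], 0.9, 0],
    [[0, 0, 0], 0, 0],
    [[0, 0, 0], 0, 0],
  ],
)

```text
t: 5.97
ee_pos: [474.0, 9.0, 230.2]
orientation: [2.654, 1.681, -0.0]
ft_force: [-0.2, -0.3, 1.0]
width: 87.5
grasp_force: 0.0
```

```bash
cat >> h.py <<'E'
def yawy(o): return np.arctan2(*R.from_rotvec(o['orientation']).as_matrix()[[1,0],[1,1]])
E
python3 - <<'E'
from h import *
o=ctrl.get_obs();print(o['qpos'].round(3),o['ee_pos'],yawy(o),o['ft_force'])
im,K,p,Rm=cam('wrist');np.savez('w2.npz',im=im,K=K,p=p,Rm=Rm)
# model overlay for axis (474,9), knob yaw 2.70
v=im[:,:,::-1].copy()
ang=np.linspace(0,2*np.pi,200)
ax=np.array([474,9]);
def circ(r,z,col):
    u=proj(np.c_[ax[0]+r*np.cos(ang),ax[1]+r*np.sin(ang),0*ang+z],K,p,Rm);cv2.polylines(v,[np.round(u).astype(int)],True,col,1)
circ(66,20,(255,0,0));circ(46,77,(0,255,0));circ(36,83,(0,255,255))
c,s=np.cos(2.7),np.sin(2.7);b=np.array([[12,30],[-12,30],[-12,-30],[12,-30]])@np.array([[c,s],[-s,c]])+ax
cv2.polylines(v,[np.round(proj(np.c_[b,[136]*4],K,p,Rm)).astype(int)],True,(255,0,255),1)
cv2.imwrite('pics/w2.png',cv2.resize(v[:340,140:560],(800,648))[:600])
E
```

```text
[-0.006  0.19   1.947 -0.     1.005  0.435] [473.97072159   9.03554709 230.18101476] -0.44138737511829784 [-0.23673447 -0.27868777  1.01515229]
```

View pics/w2.png

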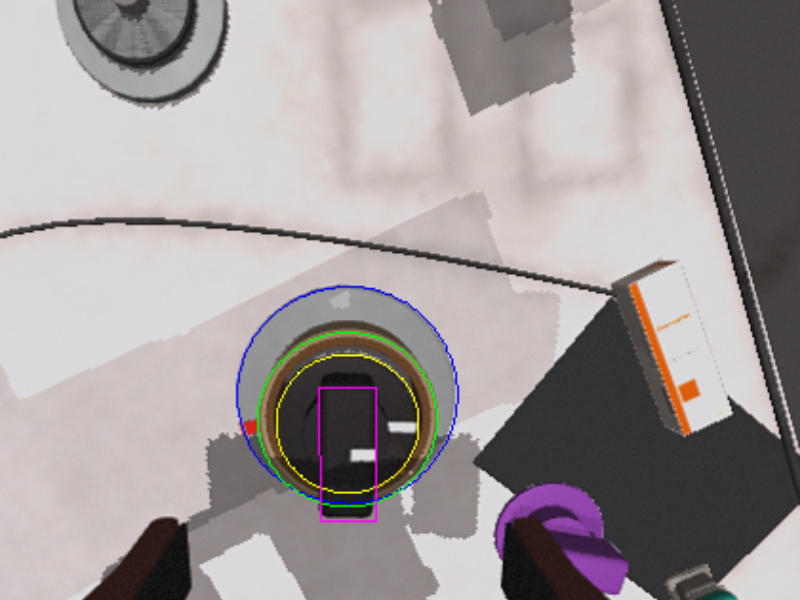

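The overlay fits: deck centred near crop (347,393), bar within the magenta rectangle, red mark at (251,427) and white lines at (363,455) and (402,427). I'll refine the axis with an edge fit in two views.

```bash
cat >> h.py <<'E'
from scipy.optimize import minimize
ang=np.linspace(0,2*np.pi,240,endpoint=False)
def fit(im,K,p,Rm,circs,x0):
    e=cv2.Canny(cv2.GaussianBlur(cv2.cvtColor(im,cv2.COLOR_RGB2GRAY),(3,3),0),30,80)
    dt=np.minimum(cv2.distanceTransform(255-e,cv2.DIST_L2,5),4)
    def cost(a):
        t=0
        for r,z in circs:
            u=proj(np.c_[a[0]+r*np.cos(ang),a[1]+r*np.sin(ang),0*ang+z],K,p,Rm).astype(np.float32)
            t+=cv2.remap(dt,u[None,:,0].copy(),u[None,:,1].copy(),cv2.INTER_LINEAR).mean()
        return t
    g=[(cost((x0[0]+i,x0[1]+j)),i,j) for i in np.arange(-5,5.1,.5) for j in np.arange(-5,5.1,.5)]
    b=min(g);r=minimize(cost,(x0[0]+b[1],x0[1]+b[2]),method='Nelder-Mead');return r.x,r.fun/len(circs)
E
python3 - <<'E'
from h import *
d=np.load('w2.npz');W=[d[k] for k in ('im','K','p','Rm')];T=cam('top')
for n,v in (('w',W),('t',T)):
    for cs in ([(66,20)],[(46,77)],[(36,83)],[(66,20),(46,77),(36,83)]): print(n,cs,fit(*v,cs,(474,9)))
    for cs in ([(44,24)],): print('stand',fit(*v,cs,(465,239)))
E
```

```text
w [(66, 20)] (array([473.16332384,  10.54408779]), np.float64(0.5295849442481995))
w [(46, 77)] (array([475.12344624,  10.37740497]), np.float64(0.9010756015777588))
w [(36, 83)] (array([472.68308611,   9.90780112]), np.float64(1.028425931930542))
w [(66, 20), (46, 77), (36, 83)] (array([473.05116507,  10.23625798]), np.float64(0.965938409169515))
stand (array([467.68860762, 236.06251719]), np.float64(0.23174966871738434))
t [(66, 20)] (array([474.60654971,   6.07528822]), np.float64(2.519158124923706))
t [(46, 77)] (array([471.1920584,  11.6676083]), np.float64(2.500561475753784))
t [(36, 83)] (array([424.41785666,  14.97831683]), np.float64(1.6653064489364624))
t [(66, 20), (46, 77), (36, 83)] (array([418.08359611,  14.61483725]), np.float64(2.2385411262512207))
stand (array([464.9053344, 236.2182387]), np.float64(0.28277263045310974))
```

move_arm(
  steps=[
    [[0.02, -0.02, 0.9], 0, 0],
    [[0, 0, 0.9], 0, 0],
    [[0, 0, 0.9], 0, 0],
    [[0, 0, 0.8], 0, 0],
    [[0, 0, 0.6], 0, 0],
    [[0, 0, 0.5], 0, 0],
    [[0, 0, 0.26], 0, 0],
    [[0, 0, 0], 0, 0],
    [[0, 0, 0], 0, 0],
  ],
)

```text
t: 6.82
ee_pos: [473.9, 9.7, 108.8]
orientation: [-2.654, -1.68, 0.0]
ft_force: [-0.2, 0.3, 0.1]
width: 87.9
grasp_force: 0.0
```

move_arm(
  steps=[
    [[0, 0, 0], 0, 1],
    [[0, 0, 0], 0, 1],
    [[0, 0, 0], 0, 1],
    [[0, 0, 0], 0, 1],
    [[0, 0, 0], 0, 1],
    [[0, 0, 0], 0, 1],
    [[0, 0, 0], 0, 1],
    [[0, 0, 0], 0, 1],
    [[0, 0, 0], 0, 1],
    [[0, 0, 0], 0, 1],
  ],
)

```text
t: 7.65
ee_pos: [473.8, 9.7, 108.7]
orientation: [2.655, 1.68, 0.0]
ft_force: [3.2, -2.8, 1.6]
width: 24.8
grasp_force: 1.4
```

Run:
```python
from h import *
o=ctrl.get_obs();print(o['t'],o['qpos'].round(3),o['ee_pos'],yawy(o),o['ft_force'],o['moment'],o['width'],o['grasp_force'])
```

```text
7.65 [-0.005  0.386  2.035 -0.     0.72   0.438] [473.82006776   9.65076667 108.69680875] -0.44263806533568817 [ 3.20694181 -2.79500856  1.56179419] [-0.269387   -0.42171468 -0.02664691] 24.77937348714425 1.3935399055480957
```

move_arm(
  steps=[
    [[0, 0, 0], 0, 1],
    [[0, 0, 0], 0, 1],
    [[0, 0, 0], 0, 1],
  ],
)

```text
t: 7.9
ee_pos: [474.1, 9.7, 108.7]
orientation: [2.655, 1.68, 0.001]
ft_force: [2.1, -0.6, -1.2]
width: 23.6
grasp_force: 29.8
```

move_arm(
  steps=[
    [[0, 0, 0], 0.5, 1],
    [[0, 0, -0.005], 1, 1],
    [[0, 0, -0.005], 1, 1],
    [[0, 0, -0.005], 1, 1],
    [[0, 0, 0], 0, 1],
  ],
)

```text
t: 8.32
ee_pos: [473.5, 9.6, 109.2]
orientation: [-2.881, -1.252, 0.001]
ft_force: [0.6, -1.1, 3.1]
width: 23.8
grasp_force: 29.9
```

move_arm(
  steps=[
    [[0, 0, -0.008], 1, 1],
    [[0, 0, -0.008], 1, 1],
    [[0, 0, -0.008], 1, 1],
    [[0, 0, -0.008], 1, 1],
    [[0, 0, 0], 0, 1],
  ],
)

```text
t: 8.73
ee_pos: [474.0, 9.7, 110.1]
orientation: [3.054, 0.736, 0.001]
ft_force: [-1.0, -0.0, 2.6]
width: 23.7
grasp_force: 29.8
```

move_arm(
  steps=[
    [[0, 0, -0.008], 1, 1],
    [[0, 0, -0.008], 1, 1],
    [[0, 0, -0.008], 1, 1],
    [[0, 0, -0.008], 1, 1],
    [[0, 0, 0], 0, 1],
  ],
)

```text
t: 9.15
ee_pos: [474.3, 9.8, 110.9]
orientation: [-3.135, -0.198, -0.002]
ft_force: [-0.6, 1.6, 2.0]
width: 23.9
grasp_force: 29.8
```

move_arm(
  steps=[
    [[0, 0, -0.008], 1, 1],
    [[0, 0, -0.008], 1, 1],
    [[0, 0, -0.008], 1, 1],
    [[0, 0, -0.008], 1, 1],
    [[0, 0, 0], 0, 1],
  ],
)

```text
t: 9.57
ee_pos: [474.5, 9.7, 111.8]
orientation: [-3.122, 0.348, -0.002]
ft_force: [1.0, 0.5, 4.9]
width: 24.2
grasp_force: 29.9
```

move_arm(
  steps=[
    [[0, 0, -0.008], 1, 1],
    [[0, 0, -0.008], 1, 1],
    [[0, 0, 0], 0, 1],
    [[0, 0, 0], 0, 1],
  ],
)

```text
t: 9.9
ee_pos: [474.4, 9.7, 112.3]
orientation: [-3.081, 0.611, -0.002]
ft_force: [2.7, -0.4, 6.2]
width: 23.7
grasp_force: 29.9
```

Run:
```python
from h import *
o=ctrl.get_obs();print(o['t'],o['qpos'].round(3),o['ee_pos'],yawy(o),o['ft_force'],o['moment'],o['width'],o['grasp_force'])
```

```text
9.9 [-0.005  0.38   2.033  0.     0.727  1.957] [474.4399478    9.68705426 112.25718997] -1.9621159023779533 [ 2.73301273 -0.40116335  6.15997493] [-0.0967149  -0.2928736   0.01576944] 23.683630325783533 29.92150068283081
```

move_arm(
  steps=[
    [[0, 0, 0], 0, 0],
    [[0, 0, 0], 0, 0],
    [[0, 0, 0], 0, 0],
    [[0, 0, 0], 0, 0],
    [[0, 0, 0], 0, 0],
    [[0, 0, 0], 0, 0],
    [[0, 0, 0], 0, 0],
    [[0, 0, 0], 0, 0],
    [[0, 0, 0], 0, 0],
    [[0, 0, 0], 0, 0],
  ],
)

```text
t: 10.73
ee_pos: [473.7, 9.7, 111.8]
orientation: [3.079, -0.622, -0.0]
ft_force: [0.3, -0.6, -0.1]
width: 86.4
grasp_force: 0.0
```

Run:
```python
from h import *
o=ctrl.get_obs();print(o['t'],o['ee_pos'],yawy(o),o['ft_force'],o['width'])
im,K,p,Rm=cam('wrist');np.savez('w3.npz',im=im,K=K,p=p,Rm=Rm)
print(fit(im,K,p,Rm,[(66,20)],(474,9)))
cv2.imwrite('pics/w3.png',im[:,:,::-1])
```

```text
10.7333 [473.68507833   9.70070287 111.84442816] -1.969598094606852 [ 0.32849342 -0.60942184 -0.06640837] 86.38130696775114
(array([473.60117966,   9.44045231]), np.float64(1.102392554283142))
```

View pics/w3.png

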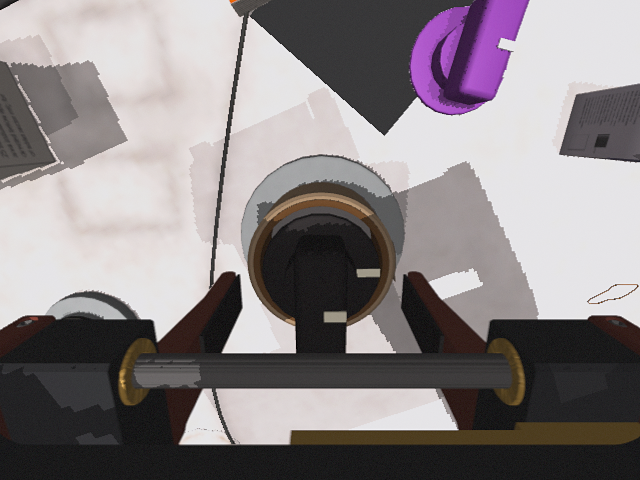

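The knob stayed aligned with the open fingers: its white lines are at (368,273) and (335,317), still on tool +y. Next I rotate back half a turn, still open, around the bar.

move_arm(
  steps=[
    [[0, 0, 0], -1, 0],
    [[0, 0, 0], -1, 0],
    [[0, 0, 0], -1, 0],
    [[0, 0, 0], -1, 0],
    [[0, 0, 0], -1, 0],
    [[0, 0, 0], -1, 0],
    [[0, 0, 0], -1, 0],
    [[0, 0, 0], -1, 0],
    [[0, 0, 0], -1, 0],
    [[0, 0, 0], -1, 0],
    [[0, 0, 0], -1, 0],
    [[0, 0, 0], -1, 0],
    [[0, 0, 0], -1, 0],
    [[0, 0, 0], -1, 0],
    [[0, 0, 0], -1, 0],
    [[0, 0, 0], -1, 0],
    [[0, 0, 0], -1, 0],
    [[0, 0, 0], -1, 0],
  ],
)

```text
t: 12.28
ee_pos: [473.7, 9.7, 111.9]
orientation: [2.614, 1.743, 0.0]
ft_force: [0.1, 0.1, 0.4]
width: 88.0
grasp_force: 0.0
```

move_arm(
  steps=[
    [[0, 0, 0], -1, 0],
    [[0, 0, 0], -1, 0],
    [[0, 0, 0], -1, 0],
    [[0, 0, 0], -1, 0],
    [[0, 0, 0], -1, 0],
    [[0, 0, 0], -1, 0],
    [[0, 0, 0], -1, 0],
    [[0, 0, 0], -1, 0],
    [[0, 0, 0], -1, 0],
    [[0, 0, 0], -1, 0],
    [[0, 0, 0], -1, 0],
    [[0, 0, 0], -1, 0],
    [[0, 0, 0], -1, 0],
    [[0, 0, 0], -1, 0],
    [[0, 0, 0], -1, 0],
    [[0, 0, 0], -1, 0],
    [[0, 0, 0], -1, 0],
    [[0, 0, 0], -1, 0],
  ],
)

```text
t: 13.78
ee_pos: [473.7, 9.7, 111.9]
orientation: [0.616, 3.081, 0.0]
ft_force: [-0.1, -0.5, 0.4]
width: 88.0
grasp_force: 0.0
```

Run:
```python
from h import *
o=ctrl.get_obs();print(o['t'],o['ee_pos'],yawy(o),o['ft_force'],o['width'])
im,K,p,Rm=cam('wrist');np.savez('w4.npz',im=im,K=K,p=p,Rm=Rm)
print(fit(im,K,p,Rm,[(66,20)],(474,9)))
hsv=cv2.cvtColor(im,cv2.COLOR_RGB2HSV)
red=((hsv[...,0]<6)|(hsv[...,0]>174))&(hsv[...,1]>120)&(hsv[...,2]>90)
u=proj([419,18,20],K,p,Rm)[0];print(u)
ys,xs=np.nonzero(red);k=(abs(xs-u[0])<20)&(abs(ys-u[1])<20);print('red',onz([xs[k].mean(),ys[k].mean()],K,p,Rm,20),k.sum())
```

```text
13.7833 [473.72452118   9.68896973 111.86783441] 1.1761680499041345 [-0.09494708 -0.50859859  0.35287744] 88.04087719176187
(array([472.9845229 ,   9.80856248]), np.float64(1.2995387315750122))
[303.00229634 172.27200791]
red [[416.90772008  17.80356656  20.        ]] 219
```

move_arm(
  steps=[
    [[0, 0, 0], 0, 1],
    [[0, 0, 0], 0, 1],
    [[0, 0, 0], 0, 1],
    [[0, 0, 0], 0, 1],
    [[0, 0, 0], 0, 1],
    [[0, 0, 0], 0, 1],
    [[0, 0, 0], 0, 1],
    [[0, 0, 0], 0, 1],
    [[0, 0, 0], 0, 1],
    [[0, 0, 0], 0, 1],
    [[0, 0, 0], 0, 1],
    [[0, 0, 0], 0, 1],
    [[0, 0, 0], 0, 1],
  ],
)

```text
t: 14.92
ee_pos: [473.7, 9.7, 111.9]
orientation: [-0.623, -3.079, 0.0]
ft_force: [-0.5, 0.2, 0.2]
width: 24.1
grasp_force: 30.0
```

move_arm(
  steps=[
    [[0, 0, -0.008], 1, 1],
    [[0, 0, -0.009], 1, 1],
    [[0, 0, -0.009], 1, 1],
    [[0, 0, -0.009], 1, 1],
    [[0, 0, 0], 0, 1],
  ],
)

```text
t: 15.33
ee_pos: [474.0, 9.7, 112.9]
orientation: [1.152, 2.922, 0.0]
ft_force: [-1.5, 0.4, 1.3]
width: 23.8
grasp_force: 30.0
```

move_arm(
  steps=[
    [[0, 0, -0.009], 1, 1],
    [[0, 0, -0.009], 1, 1],
    [[0, 0, -0.009], 1, 1],
    [[0, 0, -0.009], 1, 1],
    [[0, 0, 0], 0, 1],
  ],
)

```text
t: 15.75
ee_pos: [474.2, 9.7, 113.9]
orientation: [1.639, 2.68, 0.001]
ft_force: [0.4, 0.8, 2.0]
width: 24.0
grasp_force: 30.0
```

move_arm(
  steps=[
    [[0, 0, -0.009], 1, 1],
    [[0, 0, -0.009], 1, 1],
    [[0, 0, -0.009], 1, 1],
    [[0, 0, 0], 0, 1],
  ],
)

```text
t: 16.08
ee_pos: [474.2, 9.6, 114.7]
orientation: [1.972, 2.444, 0.001]
ft_force: [0.8, 1.5, 4.3]
width: 23.9
grasp_force: 30.0
```

move_arm(
  steps=[
    [[0, 0, -0.012], 1, 1],
    [[0, 0, -0.012], 1, 1],
    [[0, 0, -0.01], 1, 1],
    [[0, 0, -0.01], 1, 1],
    [[0, 0, 0], 0.2, 1],
    [[0, 0, 0], 0, 1],
    [[0, 0, 0], 0, 1],
    [[0, 0, 0], 0, 1],
  ],
)

```text
t: 16.75
ee_pos: [474.0, 9.7, 115.8]
orientation: [2.379, 2.051, 0.001]
ft_force: [-0.4, -1.2, 6.1]
width: 24.1
grasp_force: 30.0
```

Run:
```python
from h import *
o=ctrl.get_obs();print(o['t'],o['qpos'].round(3),o['ee_pos'],yawy(o),o['ft_force'],o['moment'],o['width'])
im,K,p,Rm=cam('wrist');np.savez('w5.npz',im=im,K=K,p=p,Rm=Rm)
cv2.imwrite('pics/w5.png',im[:,:,::-1])
```

```text
16.75 [-0.005  0.373  2.032  0.     0.736  0.143] [474.03164117   9.69063481 115.76079189] -0.14802455936739162 [-0.40592625 -1.22779685  6.05449951] [-0.23756587 -0.05523528 -0.02674727] 24.114759078206585
```

View pics/w5.png

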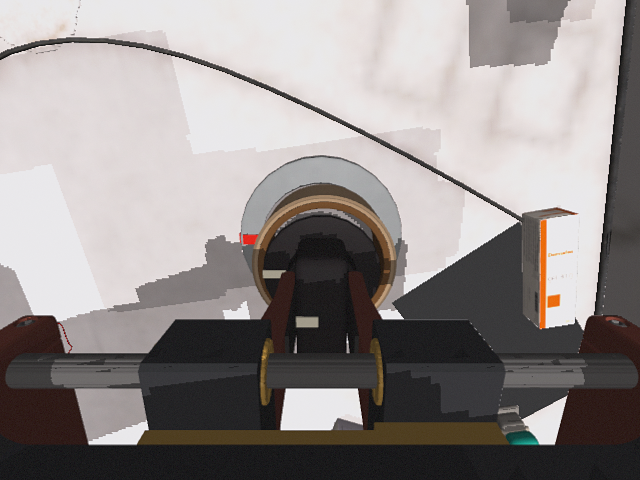

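The knob's line (273,274) now points the same way as the red mark (250,240). I'll lift gently and watch the force.

move_arm(
  steps=[
    [[0, 0, -0.015], 0, 1],
    [[0, 0, -0.015], 0, 1],
    [[0, 0, -0.015], 0, 1],
    [[0, 0, 0], 0, 1],
  ],
)

```text
t: 17.13
ee_pos: [473.1, 9.8, 116.2]
orientation: [-2.384, -2.045, 0.001]
ft_force: [-0.3, -0.3, -0.7]
width: 24.0
grasp_force: 30.0
```

move_arm(
  steps=[
    [[0, 0, -0.02], 0, 1],
    [[0, 0, -0.02], 0, 1],
    [[0, 0, -0.02], 0, 1],
    [[0, 0, 0], 0, 1],
    [[0, 0, 0], 0, 1],
  ],
)

```text
t: 17.55
ee_pos: [473.7, 9.7, 118.0]
orientation: [-2.386, -2.043, 0.0]
ft_force: [-0.2, 0.3, -0.6]
width: 24.1
grasp_force: 30.0
```

move_arm(
  steps=[
    [[0, 0, -0.05], 0, 1],
    [[0, 0, -0.06], 0, 1],
    [[0, 0, -0.08], 0, 1],
    [[0, 0, 0], 0, 1],
  ],
)

```text
t: 17.88
ee_pos: [474.0, 9.7, 123.2]
orientation: [2.386, 2.043, 0.001]
ft_force: [-0.7, 0.7, -1.9]
width: 23.9
grasp_force: 30.0
```

move_arm(
  steps=[
    [[0, 0, -0.3], 0, 1],
    [[0, 0, -0.6], 0, 1],
    [[0, 0, -0.8], 0, 1],
    [[0, 0, -0.8], 0, 1],
    [[0, 0, -0.7], 0, 1],
    [[0, 0, -0.4], 0, 1],
    [[0.4, -0.1, 0], 0, 1],
    [[0.8, -0.15, 0], 0, 1],
    [[0.9, -0.15, 0], 0, 1],
    [[0.9, -0.15, 0], 0, 1],
    [[0.9, -0.15, 0], 0, 1],
    [[0.9, -0.15, 0], 0, 1],
    [[0.7, -0.15, 0], 0, 1],
    [[0.4, -0.15, 0], 0, 1],
    [[0, 0, 0], 0, 1],
    [[0, 0, 0], 0, 1],
    [[0, 0, 0], 0, 1],
  ],
)

```text
t: 19.3
ee_pos: [467.6, 159.3, 212.4]
orientation: [-2.386, -2.043, 0.002]
ft_force: [0.3, -0.7, -1.9]
width: 23.8
grasp_force: 30.0
```

Run:
```python
from h import *
o=ctrl.get_obs();print(o['t'],o['qpos'].round(3),o['ee_pos'],yawy(o),o['ft_force'],o['moment'],o['width'])
im,K,p,Rm=cam('wrist');np.savez('w6.npz',im=im,K=K,p=p,Rm=Rm)
print(fit(im,K,p,Rm,[(44,24)],(466,237.5)))
T=cam('top');print(fit(*T,[(44,24)],(466,237.5)))
v=im[:,:,::-1].copy()
for X,r,z in ((466.5,44,24),):
    u=proj(np.c_[466+r*np.cos(ang),237+r*np.sin(ang),0*ang+z],K,p,Rm);cv2.polylines(v,[np.round(u).astype(int)],True,(0,0,255),1)
u=proj([[466,237,24],[466,237,42]],K,p,Rm);print(u)
for q in u: cv2.circle(v,tuple(np.round(q).astype(int)),2,(255,0,255),-1)
cv2.imwrite('pics/w6.png',v)
```

```text
19.3 [ 0.304  0.245  1.922 -0.     0.975  0.459] [467.63990533 159.29187458 212.38445011] -0.15468746644238654 [ 0.26517429 -0.65354733 -1.90536014] [-0.08492553 -0.10720902  0.00604727] 23.84029535951457
(array([465.68530892, 240.95526392]), np.float64(1.0661094188690186))
(array([464.25780914, 233.83556585]), np.float64(2.14298152923584))
[[308.47931114 140.04823575]
 [307.77315243 140.17792168]]
```

View pics/w6.png

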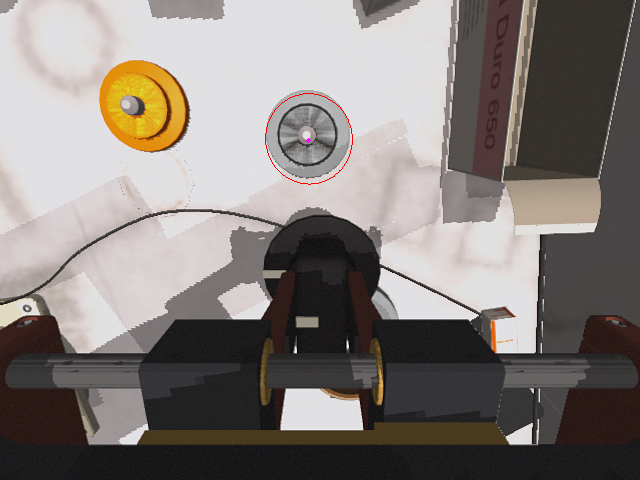

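Run:
```python
from h import *
t=cv2.imread('pics/top0.png')[:,:,::-1].copy();_,K,p,Rm=cam('top')
for cs in ([(66,20)],[(46,77)],[(66,20),(46,77)]): print('deck top',fit(t,K,p,Rm,cs,(474,9)))
print('stand top',fit(t,K,p,Rm,[(44,24)],(466,238)))
for f,x in (('w2.npz',0),('w6.npz',0)):
    d=np.load(f);W=[d[k] for k in ('im','K','p','Rm')]
    for z in (24,): print(f,fit(*W,[(44,z)],(466,238)),fit(*W,[(44,0),(44,24)],(466,238)))
d=np.load('w6.npz');im,K,p,Rm=[d[k] for k in ('im','K','p','Rm')]
g=cv2.cvtColor(im,cv2.COLOR_RGB2GRAY);print(g[124:148,296:320])
print(onz([[307,135],[308,140]],K,p,Rm,42))
v=cv2.resize(im[80:300,250:390],None,fx=2.7,fy=2.7,interpolation=cv2.INTER_CUBIC);cv2.imwrite('pics/w6c.png',v[:,:,::-1])
```

```text
deck top (array([473.60566616,   8.2059433 ]), np.float64(0.4542871117591858))
deck top (array([470.23427758,   5.49906797]), np.float64(0.6387044787406921))
deck top (array([471.40289244,   6.70005348]), np.float64(0.7204627990722656))
stand top (array([464.8934477 , 236.09533536]), np.float64(0.28115150332450867))
w2.npz (array([467.68860762, 236.06251719]), np.float64(0.23174966871738434)) (array([466.3039148 , 240.61579361]), np.float64(0.6837965250015259))
w6.npz (array([465.68530892, 240.95526392]), np.float64(1.0661094188690186)) (array([465.88790387, 242.70561335]), np.float64(1.1439454555511475))
[[122 116 118 121 114 111 101 108 117 125 129 134 140 143 133 129 103 116
  129 134 138 149 146 134]
 [112 107 109 117 115 118  98 118 127 105 113 123 126 134 130 122 103 119
  128 131 137 128 130 133]
 [104 112 105 113 114 118  99 123 169 167 169 166 164 150  95  87  91 116
  124 128 124 121 130 129]
 [106 101 100 110 110 112 166 169 171 171 169 171 169 172 159 115  98 126
  137 122 133 119 129 128]
 [ 97 109 100  94 129 161 168 170 168 172 171 172 170 168 168 163 153 112
   91  91
[... 1322 characters left out ...]
 66  55]
 [ 67  68  70  37  52  90 136 134 135 135 136 138 138 139 141 140 108  87
  105 114 106 103  93  69]
 [ 86  95 109  78  39  44  76 111 143 142 140 139 140 145 116  68  80 120
  126 112 109 100  97  90]
 [ 96 106 123 124 106  93  45  63  76  80  78  73  72  70  43  42  81  96
   98  91 112 123 119 113]
 [109 112 121 127 129 119  56  55  65  63  68  57  51  79 133 113 119 120
  126 125 125 135 125 116]
 [107 111 113 118 120 123 129 148 144 137  50  49  55  86 141 134 139 144
  133 125 124 134 127 123]
 [110 109 119 121 124 126 124 131 127 123  77 117 130 146 162 150 155 156
  126 102 104 122 120 125]]
[[466.06175046 241.82321791  42.        ]
 [466.24344776 237.12853089  42.        ]]
```

View pics/w6c.png

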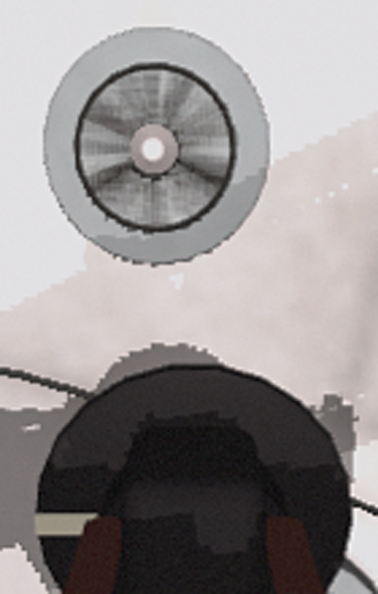

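Run:
```python
from h import *
from scipy.optimize import least_squares
w=np.load('w6.npz');K=w['K']
mnt=cams.get_image('wrist')['mount']
T=np.eye(4);T[:3,:3]=R.from_rotvec([1.70197008e+00,2.64031693e+00,1.455e-04]).as_matrix();T[:3,3]=[425.816,-83.484,297.813];T=T@mnt
im1=cv2.imread('pics/w1.png')[:,:,::-1].copy()
for cs in ([(66,20)],[(46,77)],[(66,20),(46,77)]): print('w1',fit(im1,K,T[:3,3],T[:3,:3],cs,(474,9)))
t=cv2.imread('pics/top0.png');s=cv2.imread('pics/side0.png')
_,Kt,pt,Rt=cam('top');_,Ks,ps,Rs=cam('side')
def tip(a,c,n=6):
    x,y=map(int,c);g=a[y-n:y+n+1,x-n:x+n+1].astype(float).mean(2);print(g.astype(int)[:, :])
    return
tip(t,(207,234));tip(s,(295,328),7)
print('proj top',proj([[466,238,42],[466,242,42]],Kt,pt,Rt),'side',proj([[466,238,42],[466,242,42],[474,9.7,20]],Ks,ps,Rs))
```

```text
w1 (array([470.00837213,   9.26768038]), np.float64(0.45795804262161255))
w1 (array([474.21118272,  11.40078343]), np.float64(0.507870078086853))
w1 (array([470.05266491,   9.41585422]), np.float64(0.6632344722747803))
[[100 132 136 139 137 128 125 131 133 114 111  95  97]
 [ 50 108 131 141 133 115 118 123 124 124 134 119 119]
 [ 33  58 109 133 102  92  95 103  98 106 112 107 103]
 [ 33  71 108 123 113 107 107 117  64  99 116  97  75]
 [ 17  29 116 121 116 111 104 109 110  58  86  79  78]
 [ 32  76 107 150 174 177 134 103 104  55  38  80 109]
 [ 52 103 113 165 182 183 171 123  98  93  48  78  69]
 [104 124 118 166 183 182 157 117  99  75  38  27  27]
 [133 121 118 124 156 154 117 101  94  57  26  17  48]
 [107  93 116 114 117 112 105  96  82  44  21  24  37]
 [118 120  74 109 114 111 113  93  48  27  25  37  42]
 [125  89  37  74  79  52  42  39  27  20  82 100 105]
 [ 68  35  22  54 116  99 122 105  96  81  80  83 125]]
[[176 177 177 177 177 177 178 178 179 178 178 178 177 178 181]
 [175 176 176 177 177 178 178 176 176 177 176 176 177 178 177]
 [174 173 167 168 165 164 163 163 163 1
[... 241 characters left out ...]
8 159 147 129 121 130 139 142 138]
 [124 126 133 136 140 145 148 147 141 131 124 126 135 140 141]
 [114 116 122 134 142 142 145 142 136 131 122 119 129 133 133]
 [112 104 107 110 129 138 140 136 131 115 104 102 114 119 115]
 [ 92  90  88  86 100 111 116 116 103  89  71  74  79  84  86]
 [ 75  68  72  69  81  86  91  92  80  69  59  54  57  66  65]
 [ 86  87  82  81  77  81  80  76  73  70  67  73  78  82  73]
 [115 118 115  94  82  80  83  78  74  73  86 102 109 105 100]
 [123 125 120 105  92  90  91  84  66  67  88 105 114 118 117]]
proj top [[206.66281556 234.39999462]
 [204.65294441 234.35602431]] side [[294.64477529 325.45786087]
 [294.03812161 326.68417661]
 [320.09021573 274.63449197]]
```

Top pin-tip (205.5,234.4), side (294.5,326.8) and wrist (307,135) agree on the pin at about (466,241.3). The grey stand is the target; the orange one at wrist (145,106) stays. The tape roll is still on the unwinder. Next I move over the pin.

move_arm(
  steps=[
    [[0.4, -0.07, 0], 0, 1],
    [[0.7, -0.12, 0], 0, 1],
    [[0.8, -0.14, 0], 0, 1],
    [[0.7, -0.12, 0], 0, 1],
    [[0.4, -0.07, 0.2], 0, 1],
    [[0.23, -0.04, 0.5], 0, 1],
    [[0, 0, 0.8], 0, 1],
    [[0, 0, 0.9], 0, 1],
    [[0, 0, 0.9], 0, 1],
    [[0, 0, 0.7], 0, 1],
    [[0, 0, 0.4], 0, 1],
    [[0, 0, 0.2], 0, 1],
    [[0, 0, 0], 0, 1],
    [[0, 0, 0], 0, 1],
  ],
)

```text
t: 20.77
ee_pos: [467.0, 242.1, 98.2]
orientation: [2.386, 2.043, 0.001]
ft_force: [-0.5, 0.2, -1.5]
width: 23.9
grasp_force: 30.0
```

Run:
```python
from h import *
o=ctrl.get_obs();print(o['t'],o['qpos'].round(3),o['ee_pos'],yawy(o),o['ft_force'],o['moment'],o['width'])
im,K,p,Rm=cam('side');c=(466,241.3);zk=o['ee_pos'][2]-32
v=im[:,:,::-1].copy()[270:400,230:370];v=cv2.resize(v,None,fx=4,fy=4,interpolation=cv2.INTER_CUBIC)
def dr(cx,cy,r,z,col):
    u=(proj(np.c_[cx+r*np.cos(ang),cy+r*np.sin(ang),0*ang+z],K,p,Rm)-[230,270])*4+1.5
    cv2.polylines(v,[np.round(u).astype(int)],True,col,1)
dr(*c,44,24,(0,0,255));dr(*c,44,0,(0,0,255))
e=o['ee_pos'];dr(e[0],e[1],36,zk,(0,255,0));dr(e[0],e[1],36,zk+6,(0,255,0))
cv2.imwrite('pics/s7.png',v)
```

```text
20.7667 [0.456 0.465 1.928 0.    0.748 0.61 ] [466.98772672 242.05030606  98.16414902] -0.1545967755010525 [-0.54181961  0.21613053 -1.47676654] [-0.0784772  -0.0909928   0.00973944] 23.948729672399477
```

View pics/s7.png

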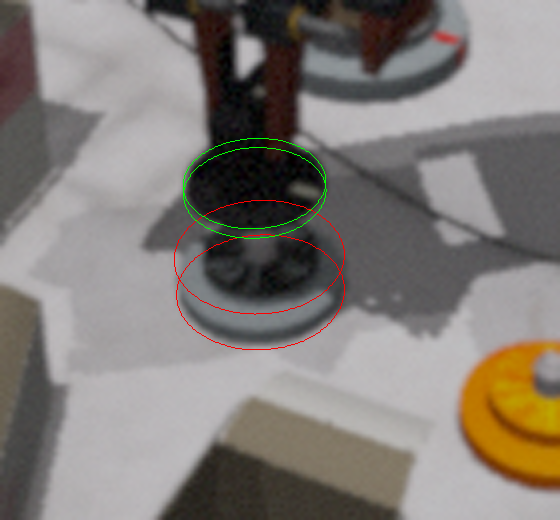

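move_arm(
  steps=[
    [[0, 0, 0.3], 0, 1],
    [[0, 0, 0.3], 0, 1],
    [[0, 0, 0.2], 0, 1],
    [[0, 0, 0.04], 0, 1],
    [[0, 0, 0], 0, 1],
  ],
)

```text
t: 21.23
ee_pos: [466.2, 241.6, 76.2]
orientation: [-2.386, -2.043, 0.002]
ft_force: [0.4, -0.2, -1.0]
width: 23.5
grasp_force: 30.0
```

move_arm(
  steps=[
    [[0, 0, 0.04], 0, 1],
    [[0, 0, 0.04], 0, 1],
    [[0, 0, 0.04], 0, 1],
    [[0, 0, 0], 0, 1],
  ],
)

```text
t: 21.57
ee_pos: [466.6, 241.8, 73.7]
orientation: [-2.386, -2.043, -0.0]
ft_force: [0.1, -0.2, -0.9]
width: 24.0
grasp_force: 30.0
```

move_arm(
  steps=[
    [[0, 0, 0.04], 0, 1],
    [[0, 0, 0.04], 0, 1],
    [[0, 0, 0], 0, 1],
  ],
)

```text
t: 21.82
ee_pos: [466.6, 241.8, 71.7]
orientation: [-2.386, -2.043, 0.0]
ft_force: [-0.1, -0.2, -0.4]
width: 24.0
grasp_force: 30.0
```

move_arm(
  steps=[
    [[0, 0, 0.04], 0, 1],
    [[0, 0, 0.04], 0, 1],
    [[0, 0, 0], 0, 1],
  ],
)

```text
t: 22.07
ee_pos: [466.5, 241.7, 69.6]
orientation: [-2.386, -2.043, 0.0]
ft_force: [0.6, -0.6, -0.7]
width: 23.8
grasp_force: 30.0
```

move_arm(
  steps=[
    [[0, 0, 0.04], 0, 1],
    [[0, 0, 0.04], 0, 1],
    [[0, 0, 0], 0, 1],
  ],
)

```text
t: 22.32
ee_pos: [466.5, 241.7, 67.6]
orientation: [-2.386, -2.043, 0.0]
ft_force: [0.0, 0.9, -2.2]
width: 23.9
grasp_force: 30.0
```

move_arm(
  steps=[
    [[0, 0, 0.04], 0, 1],
    [[0, 0, 0.04], 0, 1],
    [[0, 0, 0], 0, 1],
  ],
)

```text
t: 22.57
ee_pos: [466.5, 241.8, 65.6]
orientation: [-2.386, -2.043, 0.0]
ft_force: [-0.9, 0.5, -1.7]
width: 23.8
grasp_force: 30.0
```

move_arm(
  steps=[
    [[0, 0, 0.04], 0, 1],
    [[0, 0, 0.04], 0, 1],
    [[0, 0, 0], 0, 1],
  ],
)

```text
t: 22.82
ee_pos: [466.5, 241.8, 63.6]
orientation: [-2.386, -2.043, 0.0]
ft_force: [0.5, 0.1, -1.5]
width: 24.1
grasp_force: 30.0
```

move_arm(
  steps=[
    [[0, 0, 0.04], 0, 1],
    [[0, 0, 0.04], 0, 1],
    [[0, 0, 0.02], 0, 1],
    [[0, 0, 0], 0, 1],
  ],
)

```text
t: 23.15
ee_pos: [466.5, 241.8, 61.1]
orientation: [-2.386, -2.043, 0.0]
ft_force: [0.7, -0.5, -1.3]
width: 23.8
grasp_force: 30.0
```

move_arm(
  steps=[
    [[0, 0, 0.02], 0, 1],
    [[0, 0, 0.02], 0, 1],
    [[0, 0, 0], 0, 1],
  ],
)

```text
t: 23.4
ee_pos: [466.6, 241.8, 60.2]
orientation: [-2.386, -2.043, 0.0]
ft_force: [0.5, -0.5, -1.8]
width: 24.1
grasp_force: 30.0
```

move_arm(
  steps=[
    [[0, 0, 0.02], 0, 1],
    [[0, 0, 0.02], 0, 1],
    [[0, 0, 0], 0, 1],
  ],
)

```text
t: 23.65
ee_pos: [466.6, 241.8, 59.2]
orientation: [-2.386, -2.043, 0.0]
ft_force: [0.4, -1.0, -0.7]
width: 23.7
grasp_force: 30.0
```

move_arm(
  steps=[
    [[0, 0, 0.02], 0, 1],
    [[0, 0, 0.02], 0, 1],
    [[0, 0, 0], 0, 1],
  ],
)

```text
t: 23.9
ee_pos: [466.6, 241.8, 58.2]
orientation: [-2.386, -2.043, 0.0]
ft_force: [-0.5, -1.0, -0.7]
width: 23.6
grasp_force: 30.0
```

move_arm(
  steps=[
    [[0, 0, 0.02], 0, 1],
    [[0, 0, 0.02], 0, 1],
    [[0, 0, 0], 0, 1],
  ],
)

```text
t: 24.15
ee_pos: [466.6, 241.8, 57.2]
orientation: [-2.386, -2.043, 0.0]
ft_force: [-0.8, 0.4, -1.2]
width: 23.8
grasp_force: 30.0
```

move_arm(
  steps=[
    [[0, 0, 0.02], 0, 1],
    [[0, 0, 0], 0, 1],
  ],
)

```text
t: 24.32
ee_pos: [466.6, 241.8, 56.7]
orientation: [-2.386, -2.043, 0.0]
ft_force: [-0.4, -0.4, -1.5]
width: 24.1
grasp_force: 30.0
```

move_arm(
  steps=[
    [[0, 0, 0.02], 0, 1],
    [[0, 0, 0], 0, 1],
  ],
)

```text
t: 24.48
ee_pos: [466.6, 241.8, 56.2]
orientation: [-2.386, -2.043, 0.0]
ft_force: [-0.2, -0.1, -0.3]
width: 23.8
grasp_force: 30.0
```

move_arm(
  steps=[
    [[0, 0, 0.02], 0, 1],
    [[0, 0, 0], 0, 1],
  ],
)

```text
t: 24.65
ee_pos: [466.6, 241.8, 55.7]
orientation: [-2.386, -2.043, 0.0]
ft_force: [0.1, -0.2, -1.0]
width: 23.8
grasp_force: 30.0
```

move_arm(
  steps=[
    [[0, 0, 0.02], 0, 1],
    [[0, 0, 0], 0, 1],
  ],
)

```text
t: 24.82
ee_pos: [466.6, 241.8, 55.2]
orientation: [-2.386, -2.043, 0.0]
ft_force: [-0.7, 0.9, -1.3]
width: 23.5
grasp_force: 30.0
```

move_arm(
  steps=[
    [[0, 0, 0.02], 0, 1],
    [[0, 0, 0], 0, 1],
  ],
)

```text
t: 24.98
ee_pos: [466.6, 241.9, 55.1]
orientation: [-2.386, -2.043, -0.0]
ft_force: [-1.0, 0.0, 3.0]
width: 24.0
grasp_force: 30.0
```

move_arm(
  steps=[
    [[0, 0, 0.02], 0, 1],
    [[0, 0, 0], 0, 1],
  ],
)

```text
t: 25.15
ee_pos: [466.7, 241.9, 55.0]
orientation: [2.386, 2.043, 0.0]
ft_force: [-2.1, -0.1, 9.3]
width: 24.1
grasp_force: 30.0
```

move_arm(
  steps=[
    [[0, 0, 0.02], 0, 1],
    [[0, 0, 0], 0, 1],
  ],
)

```text
t: 25.32
ee_pos: [466.8, 242.2, 54.9]
orientation: [-2.386, -2.043, -0.001]
ft_force: [-3.4, 0.9, 12.2]
width: 23.9
grasp_force: 30.0
```

move_arm(
  steps=[
    [[0, 0, -0.02], 0, 1],
    [[0, 0, -0.01], 0, 1],
    [[0, 0, 0], 0, 0],
    [[0, 0, 0], 0, 0],
    [[0, 0, 0], 0, 0],
    [[0, 0, 0], 0, 0],
    [[0, 0, 0], 0, 0],
    [[0, 0, 0], 0, 0],
    [[0, 0, 0], 0, 0],
    [[0, 0, 0], 0, 0],
    [[0, 0, 0], 0, 0],
    [[0, 0, 0], 0, 0],
    [[0, 0, 0], 0, 0],
  ],
)

```text
t: 26.4
ee_pos: [466.6, 241.8, 54.5]
orientation: [-2.386, -2.043, 0.0]
ft_force: [-0.1, -0.0, 0.8]
width: 87.7
grasp_force: 0.0
```

move_arm(
  steps=[
    [[0, 0, -0.3], 0, 0],
    [[0, 0, -0.8], 0, 0],
    [[0, 0, -1], 0, 0],
    [[0, 0, -1], 0, 0],
    [[0, 0, -1], 0, 0],
    [[0, 0, -1], 0, 0],
    [[0, 0, -0.8], 0, 0],
    [[-0.5, 0, 0], 0, 0],
    [[-0.8, 0, 0], 0, 0],
    [[-0.8, 0, 0], 0, 0],
    [[-0.5, 0, 0], 0, 0],
    [[0, 0, 0], 0, 0],
    [[0, 0, 0], 0, 0],
  ],
)

```text
t: 27.48
ee_pos: [456.5, 177.1, 201.9]
orientation: [-2.388, -2.041, 0.0]
ft_force: [-0.6, 0.4, 0.2]
width: 87.9
grasp_force: 0.0
```

Run:
```python
from h import *
o=ctrl.get_obs();print(o['t'],o['ee_pos'],o['ft_force'],o['width'])
im,K,p,Rm=cam('wrist');v=im[:,:,::-1].copy()
for r,z,c in ((44,24,(0,0,255)),(36,30,(0,255,0))):
    u=proj(np.c_[466.3+r*np.cos(ang),241.7+r*np.sin(ang),0*ang+z],K,p,Rm);cv2.polylines(v,[np.round(u).astype(int)],True,c,1)
s,*_=cam('side');a=cv2.resize(s[240:370,250:370],(360,390),interpolation=cv2.INTER_CUBIC)[:,:,::-1]
cv2.imwrite('pics/f.png',np.hstack([cv2.resize(v[20:410,100:540],(440,390)),a]))
```

```text
27.4833 [456.51177937 177.0509719  201.85261302] [-0.61813608  0.38577774  0.16971463] 87.93740769898577
```

View pics/f.png

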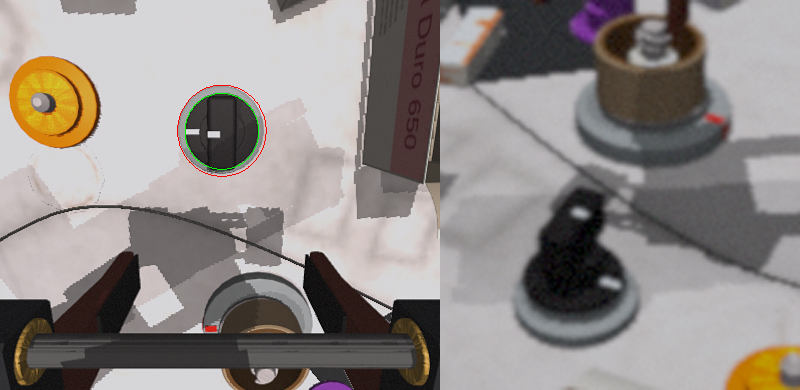

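The knob sits flat and concentric on the grey stand (left view, around (222,131)). The roll is still flat on the unwinder, and the gripper is clear of everything.

```bash
python3 -c "
from workcell import ctrl
print(ctrl.close_job())"
```

```text
the job is handed in; nothing more can be done
None
```

I turned the knob clockwise to the red mark, lifted it off and seated it upright on the grey parking stand; the tape roll is still on the unwinder, and the job was handed in at about 27.5 s with no verdict returned.

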